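# Fit the shaving disc and close the chocolate shaver

## Task

Get the chocolate shaver ready: put the shaving disc on the drive in the machine's chamber and turn it under light pressure, without forcing it, until it drops onto the three drive arms and sits fully home with nothing above the rim. Only then close the hinged lid flat, let go and back away, and leave the chocolate figures and the scraper as they are.

Things in the scene. Friction and masses are not known exactly. Their poses are not given: they have to be found in the camera images.
- machine: Fixed chocolate shaver on the table. White housing 205 x 205 mm, 55 mm high, on it a round open chamber: aluminium wall, inner diameter 170 mm, outer 186 mm, top rim 147 mm above the table. Origin under its centre at table height; +x points to the hinge side, z up. It stands upright, turned about z.
- seat (a point): Centre of the chamber floor, 55 mm above the table, on the drive axis; axes as the machine. Three radial steel drive arms 120 degrees apart stand on it, 8 mm wide, reaching 36 mm from the axis, tops 14 mm above this floor. They may stand at any angle about the axis, which no reading gives. The drive is geared: it does not turn under light pressure (slips at about 1.2 N m).
- spindle_top (a point): Top of the drive's central spindle, 44 mm above seat on the same axis. The spindle is 21 mm in diameter up to 38 mm above the floor, then a cone 10 mm wide at the top; it guides the disc's bore before the arms are met.
- disc: Loose shaving disc, 0.4 to 0.63 kg, lying right way up at the start. Origin on its axis at the underside of its hub, z up. White hub 0 to 46 mm high, 78 mm across; plate 150 mm in diameter from 46 to 51 mm; handle on top. When home, its origin lies at seat, handle top 4 mm below the rim; out of key it stands 14 mm higher on the arms, above the rim.
- handle (a point): Centre of the disc's red bar handle, 69.5 mm above the disc's origin: 64 mm long along the disc's x, 22 mm wide along its y, from 51 to 88 mm above the origin. If the fingers are only loosely about it (a few mm open), the disc rests by its own weight, can still be turned, and drops by itself when in key.
- bore (a point): Centre of the hub's underside, at the disc's origin. Here opens a blind bore 24 mm in diameter, 46 mm deep. Three radial slots, 14 mm wide and 18 mm high, lie in the underside at 0, 120 and 240 degrees from the disc's +x and take the drive arms (within about 4 degrees, so in key every 120 degrees of turn).
- lid (a joint): Hinge angle of the lid, rad: 0 closed flat on the rim, about 1.57 upright, at most 1.9; it stands open (1.55 to 1.75) at the start. The hinge is stiff: the lid stays where it is left; about 3 to 5 N at its free edge moves it. A disc out of key keeps it from closing.
- lid_hinge (a point): Middle of the hinge axis, 98 mm from the machine's centre along the machine's +x and 147.5 mm above the table; the axis runs along the machine's y.
- lid_edge (a point): Middle of the lid's free edge on its outer face (upper when closed), 190 mm from the hinge. The lid is a clear panel with a red frame, 190 x 190 mm and 6 mm thick, and has no handle: push it over from behind (the side away from the chamber), then down from above.
- figure_a: Bystander: dark faceted chocolate figure, 152 mm tall, 72 mm across, standing; origin under its centre.
- figure_b: Bystander: lighter brown chocolate figure of the same shape and size; origin under its centre.
- scraper: Bystander: spatula about 200 mm long lying on the table at the far right; origin under its centre, handle to its -x.
Mind the look-alikes: they are no part of the job. What is shaped like the disc but purple is not meant.

How it is judged:
By the outcome, as a careful person would: the job done as asked, in the order asked, and still so for the second after the job is handed in, with the robot touching nothing.
It also fails if it takes over 72 s, if anything falls off the work surface, if the arm or the gripper's body presses on something with over 40 N, if the wrist force passes 120 N, or if a joint passes its speed limit or range.

## Robot

A 7-joint arm with a two-finger parallel gripper is mounted at the origin on the work surface. World frame = base frame: x ahead of the robot, y to its left, z up, the work surface at z = 0. Lengths are in m, angles in rad, forces in N, time in s.
With the tool pointing down it reaches from about 0.4 to 0.875 m from the base axis. Payload 19.3 kg.
Tool frame: the origin (TCP) lies on the mounting face of the last link; the fingertips stand 173 mm ahead of it and the grasp point (between the pads) lies 155 mm ahead of it; z points along the fingers, y is the line along which they close (so a half turn about z gives the same grasp; the last joint's range is limited). The gripper opens to 85 mm and grips with 20 to 120 N. Pads are 22 mm wide; open, the fingers measure 114 mm over their backs; the gripper's body (76 mm by 85 mm) begins 54 mm behind the grasp point. The pads swing forward as they close: fully open they stand 13 mm farther back than shut.
Start: joints at [-0.07, 0.521, -0.036, 1.599, 0.021, 1.021, -0.113], TCP at [0.625, -0, 0.405] pointing down, gripper open.
Joint ranges: [-2.91, 2.91], [-0.3, 2.13], [-1.5, 1.42], [0.17, 2.43], [-1.26, 4.41], [0.16, 1.93], [-2.52, 2.52]. Speed limits (rad/s): [1.89, 1.89, 2.39, 2.39, 3.01, 3.01, 3.01].

## Interface

Orientations are given as [roll, pitch, yaw] about the fixed x, y, z axes, in that order (R = Rz(yaw) Ry(pitch) Rx(roll)).
In Python, from workcell import bot, vision gives the robot as it stands.
- The arm moves only by the shell command python3 -m creep 'ROWS' [FORCE]. ROWS is JSON, a list that holds one entry, the list of rows, each a list of 7 numbers: the opening, from -1 (shut) to 1 (fully open), then the shift along the tool's x, y, z in cm, then the turn, a rotation vector about the tool's x, y, z in rad. In form: [[[grip, tx, ty, tz, rx, ry, rz], ...]]. A call has 1 to 12 rows; each row shifts and turns the commanded pose from where the row before left it, along the tool's axes as they then stand; what a row does not reach is not made up. A row lasts 1/8 s, in which the tool goes at most 62.5 mm and 10.7 degrees, less where a joint would pass 70% of its speed; a pose out of reach is approached as far as the arm can. A call with a gripper value outside its range is refused whole. The fingers move at their own pace and stop on an object; FORCE is the grip in N (left out, the last holds). Time passes only in rows, so rows that do not move let the fingers close. It gives the time, the measured TCP pose, the force, the opening and the grip force at its end, in the units of the state.
- bot.observe(): the state, without advancing time (a new reading comes with each control period).
- vision.grab_frame(name): name is "scene" or "side" or "wrist"; returns a dict with "image" (420x560x3 uint8, blue, green, red), "depth" (420x560 float32, m along the optical axis (not along the pixel's ray), 0 where there is no reading), "fovy" (degrees; the focal length in pixels is half the picture's height over the tangent of half this angle, whatever the lens; pixels are square), "cx", "cy" (the principal point, pixels), "cam_to_world" (4x4, takes a point from camera to world coordinates); the wrist camera has in their place "tool_from_camera" (4x4, takes a point from camera to tool coordinates, whose origin is the TCP and whose axes are the flange's). Camera axes: x right, y down, z forward; pixel columns grow to the right and rows downward; lengths in m; the calibration is good to about 2 mm. The wrist camera is an equidistant fisheye: a pixel r from the principal point sees the ray r / f radians off the axis. A picture is of the moment at which its call begins: read the wrist's pose just before it.
- bot.job_done(): hands the job in; it is judged then, once.
The state is a dict: "clock": time; "qpos": joint angles; "qd": joint speeds; "joint_efforts": joint torques, N m; "position": TCP position; "tool_rot": TCP orientation; "force": force on the tool from outside, world axes, zero at the start; "moment": the same for the moment, N m; "grip_width": finger opening in m; "finger_force": force on a finger pad.
Only numpy, scipy, OpenCV 4.12 (cv2) and the standard library are available. Lean on these libraries where they do the work, as an engineer would, in place of code of your own. Each camera call takes 0.05 s, during which the arm holds its last target. There are 200 camera calls.

## Working session

There is one attempt and no reset: what is moved stays moved. The work goes in short steps, Python scripts to look and compute and a shell command to move; the robot and the scene stay as the last step left them, time stands still between calls to the robot, and variables do not carry over. Pictures are saved under pics/ and viewed, at most 10 in all, crops included, and the job is handed in when it is done.

```bash
mkdir -p pics; ls
python3 - <<'E'
from workcell import bot, vision
import cv2,numpy as np
s=bot.observe(); print(s['clock'],s['position'],s['tool_rot'],s['grip_width'],s['force'])
for n in ['scene','side','wrist']:
    f=vision.grab_frame(n); cv2.imwrite(f'pics/{n}0.png',f['image']); np.savez(f'pics/{n}0.npz',**f)
    print(n,f['fovy'],f['cx'],f['cy'],np.round(f.get('cam_to_world',f.get('tool_from_camera')),3).tolist(),(f['depth']>0).mean())
a=[cv2.imread(f'pics/{n}0.png') for n in ['scene','side']]
E
```

```text
pics
0.0 [ 6.24863256e-01 -4.15944166e-05  4.04135310e-01] [-3.14047526e+00  8.80268262e-05  1.57073257e+00] 0.0852383004027435 [ 0.10787949 -0.62283709 -0.1540883 ]
scene 56.046324063221704 277.85049619607213 205.92486231840957 [[0.295, 0.585, -0.756, 1.19], [0.956, -0.178, 0.235, -0.285], [0.003, -0.791, -0.612, 0.652], [0.0, 0.0, 0.0, 1.0]] 0.9960884353741497
side 56.48046220892829 287.7864572261457 211.5852038929848 [[0.865, -0.242, 0.44, 0.143], [-0.502, -0.453, 0.737, -0.748], [0.021, -0.858, -0.513, 0.549], [0.0, 0.0, 0.0, 1.0]] 0.9960756802721088
wrist 65.70646984690485 286.4672555139198 210.95427838223654 [[-0.0, -0.961, -0.276, 0.07], [1.0, 0.0, -0.001, -0.001], [0.001, -0.276, 0.961, 0.031], [0.0, 0.0, 0.0, 1.0]] 0.9908035714285715
```

View pics/scene0.png

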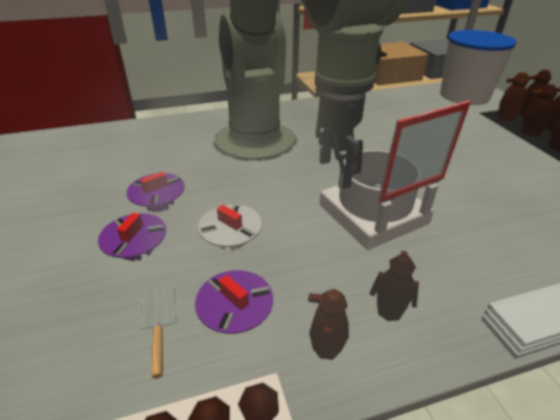

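View pics/side0.png

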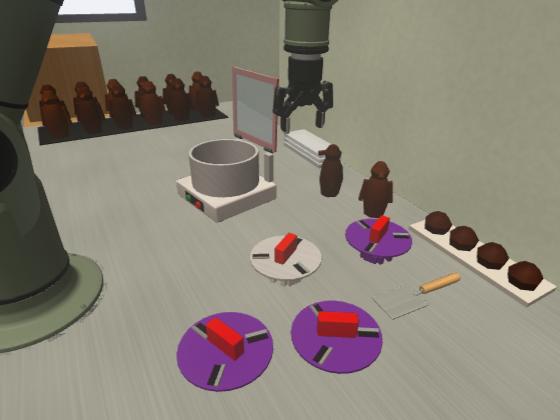

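The two views show four disc-shaped objects, with scene and side pixels:
- The white one, scene (230,222) and side (286,255).
- Purple ones, scene (155,188), (132,233) and (234,298).

The white one fits: it is a white disc with a red bar handle, and the purple ones are the look-alikes. The machine is at scene (380,195), with its lid open away from the robot. Next I confirm the disc in a crop and measure.

```bash
cat > h.py <<'E'
import numpy as np,cv2
def cloud(f):
    h,w=f['depth'].shape; F=h/2/np.tan(np.radians(float(f['fovy']))/2)
    u,v=np.meshgrid(np.arange(w),np.arange(h)); d=f['depth']
    P=np.stack([(u-f['cx'])/F*d,(v-f['cy'])/F*d,d],-1)
    T=f['cam_to_world']; return P@T[:3,:3].T+T[:3,3]
def red(im):
    b,g,r=[im[...,i].astype(int) for i in range(3)]; return (r>110)&(g<0.45*r)&(b<0.45*r)
def circ(p):
    A=np.c_[2*p,np.ones(len(p))]; s=np.linalg.lstsq(A,(p**2).sum(1),rcond=None)[0]
    return s[:2],np.sqrt(s[2]+s[0]**2+s[1]**2)
E
python3 - <<'E'
from h import *
crops=[]
for n,(x,y) in dict(scene=(230,222),side=(286,255)).items():
    f=dict(np.load(f'pics/{n}0.npz')); P=cloud(f); im=f['image']
    crops.append(cv2.resize(im[y-45:y+45,x-45:x+45],(390,390),interpolation=cv2.INTER_CUBIC))
    z=P[...,2]; m=np.zeros(z.shape,bool); m[y-45:y+45,x-45:x+45]=1
    r=m&red(im); t=r&(abs(z-.088)<.006)
    print(n,'red z max',np.percentile(z[r],98),t.sum()); R=cv2.minAreaRect((P[t][:,:2]*1000).astype(np.float32)); print(R)
    q=m&(abs(z-.051)<.006)&~red(im); hsv=cv2.cvtColor(im,cv2.COLOR_BGR2HSV)
    hull=cv2.convexHull((P[q][:,:2]*1000).astype(np.float32))[:,0]; print('plate',np.median(z[q]),circ(hull),cv2.minEnclosingCircle(hull))
    # rim
    X=P[...,0];Y=P[...,1]
    k=(abs(z-.147)<.003)&(hsv[...,1]<70)
    nn,l,st,_=cv2.connectedComponentsWithStats(cv2.dilate(k.astype(np.uint8),np.ones((3,3))))
    for i in range(1,nn):
        if st[i,4]>150:
            w=k&(l==i); c,rr=circ(P[w][:,:2]); print('rim?',st[i],c,rr,np.ptp(P[w][:,:2],axis=0))
    # housing top
    hk=(abs(z-.055)<.004)&(hsv[...,1]<60); 
    c0=np.array([.6,.2])
    # lid
    lk=red(im)|((hsv[...,0]<12)|(hsv[...,0]>170))&(hsv[...,1]>80)
    np.save('pics/%s_P.npy'%n,P)
cv2.imwrite('pics/crop.png',np.hstack(crops))
E
```

```text
scene red z max 0.0909377120078199 149
((480.86016845703125, -181.72958374023438), (56.53925323486328, 21.890287399291992), 32.869285583496094)
plate 0.05208098022569807 (array([ 477.7551267 , -183.02419861]), np.float64(74.95271760882389)) ((478.18212890625, -182.15338134765625), 76.25428009033203)
rim? [444  57  62  15 264] [-0.12007335  0.94747649] 0.110958369132735 [0.17265126 0.1776613 ]
rim? [226  99  54  13 246] [-0.00061285 -0.00148361] 0.08318523634489293 [0.09581295 0.15746827]
rim? [350 177  32  15 189] [0.52790742 0.14583926] 0.040556277816735146 [0.05899251 0.04641944]
side red z max 0.0895134957575815 211
((476.7281799316406, -184.14312744140625), (65.3936538696289, 20.612791061401367), 33.038841247558594)
plate 0.05118709659178966 (array([ 476.76795726, -183.27873898]), np.float64(74.82327161013349)) ((476.59490966796875, -183.3340301513672), 76.14461517333984)
rim? [133  32 153   9 485] [1.31779371 1.63271017] 0.8750801058062014 [1.19147834 0.11539363]
rim? [328  44 232  57 890] [2.17892416 0.81589518] 0.5377953137661383 [0.02960852 1.61124602]
rim? [187 132  87  36 878] [0.50162258 0.1874807 ] 0.09203476515508649 [0.20774819 0.20931474]
rim? [  0 223  57  41 385] [ 0.00070415 -0.00171209] 0.08190709475390599 [0.08379448 0.08676546]
```

View pics/crop.png

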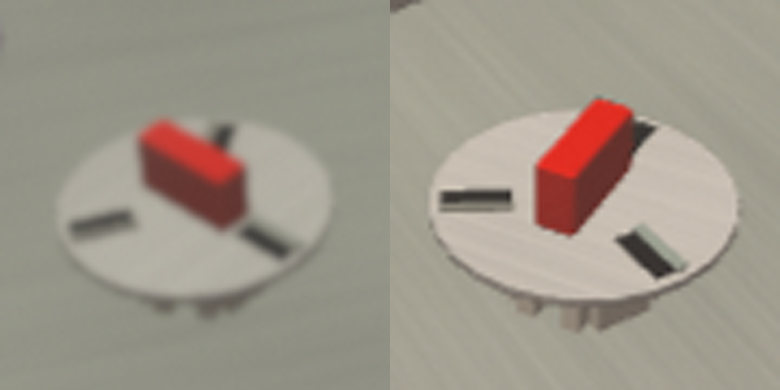

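View pics/wrist0.png

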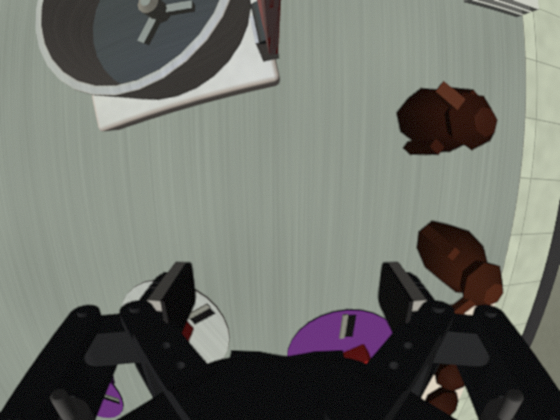

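The crop confirms the white disc with a red bar. Its centre is (0.477, -0.183), the plate is at z≈0.051 with r≈75 mm, and the handle is along 33°. All of this matches the sizes given. In the wrist view the spindle is at (150,8) and two arms point toward (148,40) and (190,5). I'll move above the disc and refine the machine's position at the same time.

```bash
python3 -m creep '[[[1,-2.29,-1.85,1.3,0,0,0],[1,-2.29,-1.85,1.3,0,0,0],[1,-2.29,-1.85,1.3,0,0,0],[1,-2.29,-1.85,1.3,0,0,0],[1,-2.29,-1.85,1.3,0,0,0],[1,-2.29,-1.85,1.3,0,0,0],[1,-2.29,-1.85,1.3,0,0,0],[1,-2.29,-1.85,1.3,0,0,0],[1,0,0,0,0,0,0]]]'
python3 -m creep '[[[1,0,0,0,0,0,0.166],[1,0,0,0,0,0,0.166],[1,0,0,0,0,0,0.166],[1,0,0,0,0,0,0.166],[1,0,0,0,0,0,0.166],[1,0,0,0,0,0,0.165],[1,0,0,0,0,0,0],[1,0,0,0,0,0,0]]]'
python3 - <<'E'
from h import *
import numpy as np,cv2
from workcell import bot
print(bot.observe()['qpos'])
for n in ['scene','side']:
    f=dict(np.load(f'pics/{n}0.npz')); P=cloud(f); im=f['image']; z=P[...,2]; X,Y=P[...,0],P[...,1]
    near=(abs(X-.5)<.2)&(abs(Y-.19)<.2)
    hsv=cv2.cvtColor(im,cv2.COLOR_BGR2HSV)
    # rim outer by hull
    k=near&(z>.143)&(z<.152)&(np.hypot(X-.5016,Y-.1875)<.1)&(hsv[...,1]<70)
    hull=cv2.convexHull((P[k][:,:2]*1000).astype(np.float32))[:,0]
    p=P[k][:,:2]*1000
    print(n,'rim',k.sum(),circ(hull),cv2.minEnclosingCircle(hull),p.min(0),p.max(0),circ(p), np.median(z[k]))
    hk=near&(abs(z-.055)<.003)&(np.hypot(X-.5016,Y-.1875)>.095)&(np.hypot(X-.5016,Y-.1875)<.16)
    print(' housing',hk.sum(),cv2.minAreaRect((P[hk][:,:2]*1000).astype(np.float32)))
    lk=near&(z>.16)&(z<.36)&(((hsv[...,0]<15)|(hsv[...,0]>165))&(hsv[...,1]>70))
    nn,l,st,_=cv2.connectedComponentsWithStats(lk.astype(np.uint8)); i=1+np.argmax(st[1:,4]); q=P[l==i]
    c=q.mean(0); v=np.linalg.svd(q-c)[2]; nrm=v[2]*np.sign(v[2][0]); print(' lid',st[i],c,nrm,'yaw',np.degrees(np.arctan2(nrm[1],nrm[0])),'tilt',np.degrees(np.arcsin(nrm[2])),'ztop',np.percentile(q[:,2],99), q.min(0),q.max(0))
E
```

```text
clock: 1.27
position: [0.4756, -0.1848, 0.2999]
tool_rot: [-3.139, 0.0, 1.568]
force: [-0.5, 0.3, 0.5]
grip_width: 0.0857
finger_force: 0.0
clock: 2.28
position: [0.4773, -0.1828, 0.3008]
tool_rot: [3.142, -0.0, 0.58]
force: [-0.5, -0.3, 1.0]
grip_width: 0.0853
finger_force: 0.0
[ 0.06702001  0.50539225  0.24406702  2.00008893 -0.19283635  0.65759344
 -0.55561075]
scene rim 196 (array([496.77227361, 186.73199316]), np.float64(91.01179776829213)) ((492.841552734375, 183.02078247070312), 93.2920913696289) [404.06975908  98.50294915] [575.32672145 244.71272614] (array([497.6413853 , 186.52915768]), np.float64(88.36529980934992)) 0.14694683156787863
 housing 699 ((498.61492919921875, 186.69598388671875), (208.25970458984375, 206.3939971923828), 12.165700912475586)
 lid [ 380  100   91   99 1496] [0.6047193  0.19967859 0.27488481] [ 0.97773978  0.2069336  -0.03469008] yaw 11.950012077848621 tilt -1.987993897179388 ztop 0.3385323667200585 [0.57790318 0.11482636 0.16008219] [0.62667626 0.30709056 0.3395225 ]
side rim 406 (array([499.31760881, 188.12586674]), np.float64(95.0609277909337)) ((501.1508483886719, 187.082275390625), 98.52516174316406) [402.69011291  93.62404917] [597.97618436 281.18547747] (array([496.0163877 , 186.27755345]), np.float64(89.18666682825075)) 0.14639218547350077
 housing 608 ((495.24468994140625, 186.84640502929688), (204.02090454101562, 204.99668884277344), 11.882369041442871)
 lid [232  67  47  19 294] [0.6006573  0.20164565 0.32942271] [ 0.97593496  0.21272726 -0.04793806] yaw 12.296582937412913 tilt -2.7477017910337285 ztop 0.33785666806356546 [0.57765847 0.11479755 0.28886215] [0.62519899 0.30240472 0.33798731]
```

The machine centre is about (0.497, 0.1865), yaw 12°, with the lid at about 1.61 rad. Now I descend and grip.

```bash
python3 -m creep '[[[1,0,0,2,0,0,0],[1,0,0,2,0,0,0],[1,0,0,2,0,0,0],[1,0,0,1,0,0,0],[1,0,0,0,0,0,0],[-1,0,0,0,0,0,0],[-1,0,0,0,0,0,0],[-1,0,0,0,0,0,0],[-1,0,0,0,0,0,0],[-1,0,0,0,0,0,0],[-1,0,0,0,0,0,0]]]' 60
python3 -m creep '[[[-1,0,0,-1,0,0,0],[-1,0,0,-3,0,0,0],[-1,0,0,-4,0,0,0],[-1,0,0,-4,0,0,0],[-1,0,0,-4,0,0,0],[-1,0,0,-4,0,0,0],[-1,0,0,-2,0,0,0],[-1,0,0,0,0,0,0]]]'
```

```text
clock: 3.65
position: [0.477, -0.1832, 0.2311]
tool_rot: [3.141, -0.0, 0.576]
force: [-1.5, 1.3, 8.8]
grip_width: 0.0213
finger_force: 59.3
clock: 4.65
position: [0.4768, -0.1833, 0.4519]
tool_rot: [3.14, -0.002, 0.576]
force: [-0.1, 0.3, -4.9]
grip_width: 0.0213
finger_force: 59.7
```

The disc is held, with about 5 N of weight. From the frames already saved I'll get the arm angle (wrist0) and the visible hub slot (side0).

```bash
cat >> h.py <<'E'
from scipy.spatial.transform import Rotation as Ro
def wcloud(f,pos,rot):
    h,w=f['depth'].shape; F=h/2/np.tan(np.radians(float(f['fovy']))/2)
    u,v=np.meshgrid(np.arange(w),np.arange(h)); x,y=u-f['cx'],v-f['cy']; r=np.hypot(x,y)+1e-9; t=r/F
    d=f['depth']; P=np.stack([x/r*np.tan(t)*d,y/r*np.tan(t)*d,d],-1)
    T=f['tool_from_camera']; P=P@T[:3,:3].T+T[:3,3]
    return P@Ro.from_euler('xyz',rot).as_matrix().T+np.array(pos)
E
python3 - <<'E'
from h import *
f=dict(np.load('pics/wrist0.npz')); P=wcloud(f,[.62486,0,.40413],[-3.1405,0,1.5707])
z=P[...,2];X,Y=P[...,0],P[...,1]
k=(z>.143)&(z<.152)&(np.hypot(X-.497,Y-.1865)<.1)&(np.hypot(X-.497,Y-.1865)>.08); print('rim',k.sum(),circ(P[k][:,:2]),np.median(z[k]))
c=np.array([.497,.1865])
r=np.hypot(X-c[0],Y-c[1])
print('floor',np.median(z[(r<.08)&(z<.06)]), 'spindle',P[(r<.02)&(z>.085)][:,:2].mean(0),z[(r<.02)].max())
a=(z>.064)&(z<.074)&(r>.014)&(r<.042); A=np.degrees(np.arctan2(Y-c[1],X-c[0]))[a]
print('arms',a.sum(),np.histogram(A,np.arange(-180,181,15)))
p=P[a][:,:2]; lab=np.round(A/15)
for lo in (0,): 
    e=np.exp(3j*np.radians(A)); print('phase mod120',np.degrees(np.angle(e.mean()))/3,abs(e.mean()))
f=dict(np.load('pics/side0.npz')); P=cloud(f); q=P[:,:,:2]-[.477,-.183]; rr=np.hypot(q[...,0],q[...,1]); z=P[...,2]
for zl,zh in ((.003,.018),(.02,.04)):
  m=(rr<.045)&(z>zl)&(z<zh); A=np.degrees(np.arctan2(q[...,1],q[...,0]))[m]%360
  for lo in range(150,331,8):
    s=(A>=lo)&(A<lo+8)
    if s.any(): print(zl,lo,s.sum(),np.round(np.median(rr[m][s])*1000,1),end='; ')
  print()
im=f['image']; cv2.imwrite('pics/hub.png',cv2.resize(im[255:292,255:330],(750,370),interpolation=cv2.INTER_CUBIC))
E
```

```text
rim 2945 (array([0.49708745, 0.18706699]), np.float64(0.08786269951901896)) 0.14692330207043258
floor 0.05560453128180831 spindle [0.49835967 0.18356652] 0.10130543582879864
arms 388 (array([  0,   0,   5,  89,  99,   0,   0,   0,   0,   0,   0,  59, 119,
        17,   0,   0,   0,   0,   0,   0,   0,   0,   0,   0]), array([-180, -165, -150, -135, -120, -105,  -90,  -75,  -60,  -45,  -30,
        -15,    0,   15,   30,   45,   60,   75,   90,  105,  120,  135,
        150,  165,  180]))
phase mod120 2.3762114503758354 0.9238984515633027
0.003 182 1 39.6; 0.003 190 6 39.0; 0.003 198 6 37.1; 0.003 222 8 38.2; 0.003 230 14 39.2; 0.003 238 7 35.0; 0.003 246 11 37.2; 0.003 254 7 37.8; 0.003 262 7 37.2; 0.003 270 7 36.9; 0.003 278 4 36.9; 0.003 286 5 37.9; 0.003 294 2 39.2;
```

View pics/hub.png

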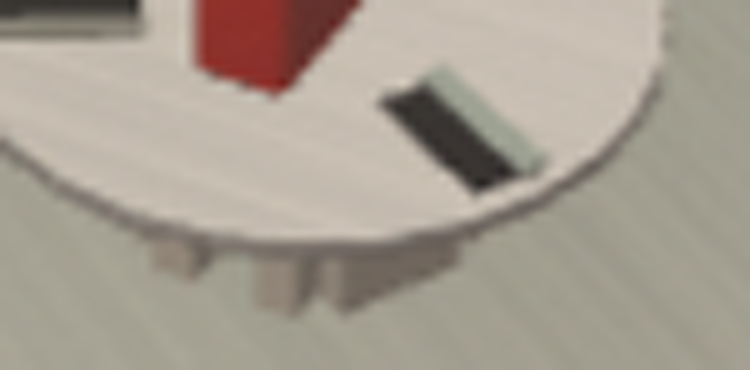

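The hub shows a slot gap around 213° (hub crop pixel ≈(230,265)), and the arms stand at about 2.4° mod 120. The in-key tool yaw should therefore be about 62°. I'll carry the disc over at about 50°, out of key, rest it there and then turn it.

```bash
python3 -m creep '[[[-1,0,0,0,0,0,-0.1],[-1,0,0,0,0,0,-0.1],[-1,0,0,0,0,0,-0.1],[-1,3.29,-2.47,0,0,0,0],[-1,3.29,-2.47,0,0,0,0],[-1,3.29,-2.47,0,0,0,0],[-1,3.29,-2.47,0,0,0,0],[-1,3.29,-2.47,0,0,0,0],[-1,3.29,-2.47,0,0,0,0],[-1,3.29,-2.47,0,0,0,0],[-1,3.29,-2.47,0,0,0,0]]]'
python3 -m creep '[[[-1,3.29,-2.47,0,0,0,0],[-1,0,0,0,0,0,0],[-1,0,0,0,0,0,0]]]'
python3 - <<'E'
from h import *
from workcell import bot,vision
s=bot.observe(); p,t=s['position'],s['tool_rot']; print(p,t,s['qpos'])
ye=t[2]; D=np.array([.497,.1868])-p[:2]
print('tool dx,dy cm',100*(D@[np.cos(ye),np.sin(ye)]),100*(D@[np.sin(ye),-np.cos(ye)]))
for n in ['scene','side']:
    f=vision.grab_frame(n); cv2.imwrite(f'pics/{n}1.png',f['image']); P=cloud(f); z=P[...,2]
    X,Y=P[...,0]-p[0],P[...,1]-p[1]
    m=(abs(z-(p[2]-.231+.051))<.006)&(np.hypot(X,Y)<.1)&(np.hypot(X,Y)>.03)
    hull=cv2.convexHull((P[m][:,:2]*1000).astype(np.float32))[:,0]; print(n,m.sum(),np.median(z[m]),circ(hull))
E
```

```text
clock: 6.02
position: [0.4934, 0.1467, 0.4495]
tool_rot: [-3.141, 0.002, 0.876]
force: [0.9, -0.4, -4.5]
grip_width: 0.0214
finger_force: 59.8
clock: 6.4
position: [0.4957, 0.1861, 0.4497]
tool_rot: [-3.141, 0.002, 0.876]
force: [0.1, -0.6, -4.2]
grip_width: 0.0214
finger_force: 60.0
[0.49569556 0.18605266 0.44967323] [-3.14109638e+00  1.83472898e-03  8.75637243e-01] [-0.53239222  0.32135574  0.07881047  1.80000329 -0.02878792  1.02322712
 -1.13772348]
tool dx,dy cm 0.14094183623651402 0.052306999452004135
scene 679 0.2703978774817416 (array([495.76352206, 185.47791997]), np.float64(74.6997702217951))
side 689 0.26986589943067696 (array([494.85620361, 184.4425592 ]), np.float64(74.78003665646308))
```

```bash
python3 -m creep '[[[-1,0.2,0,2,0,0,0],[-1,0,0,3,0,0,0],[-1,0,0,3,0,0,0],[-1,0,0,2,0,0,0],[-1,0,0,1,0,0,0],[-1,0,0,0.5,0,0,0],[-1,0,0,0,0,0,0]]]'
python3 -m creep '[[[-1,0,0,0.3,0,0,0],[-1,0,0,0.3,0,0,0],[-1,0,0,0.3,0,0,0],[-1,0,0,0.3,0,0,0],[-1,0,0,0,0,0,0]]]'
```

```text
clock: 7.38
position: [0.4973, 0.188, 0.336]
tool_rot: [3.141, -0.0, 0.875]
force: [-0.6, -0.9, -4.1]
grip_width: 0.0214
finger_force: 59.9
clock: 8.0
position: [0.4971, 0.1881, 0.3234]
tool_rot: [-3.141, 0.0, 0.876]
force: [0.0, -0.3, -3.9]
grip_width: 0.0212
finger_force: 59.9
```

```bash
python3 -m creep '[[[-1,0,0,0.4,0,0,0],[-1,0,0,0.4,0,0,0],[-1,0,0,0.4,0,0,0],[-1,0,0,0.4,0,0,0],[-1,0,0,0.2,0,0,0],[-1,0,0,0,0,0,0]]]'
```

```text
clock: 8.75
position: [0.4972, 0.1881, 0.3056]
tool_rot: [-3.142, 0.0, 0.876]
force: [-0.2, 0.2, -4.4]
grip_width: 0.0208
finger_force: 59.9
```

```bash
python3 -m creep '[[[-1,0,0,0.2,0,0,0],[-1,0,0,0.2,0,0,0],[-1,0,0,0,0,0,0],[-0.41,0,0,0,0,0,0],[-0.41,0,0,0,0,0,0],[-0.41,0,0,0,0,0,0],[-0.41,0,0,0,0,0,0]]]' 20
cat > look.py <<'E'
from h import *
from workcell import bot,vision
import sys
s=bot.observe(); print(np.round(s['position'],4),np.round(s['tool_rot'],3),'w',s['grip_width'],'F',np.round(s['force'],1),'M',np.round(s['moment'],2))
for n in ['scene','side']:
    f=vision.grab_frame(n); cv2.imwrite(f'pics/{n}_{sys.argv[1]}.png',f['image']); np.savez(f'pics/{n}_{sys.argv[1]}.npz',**f); P=cloud(f); z=P[...,2]
    r=np.hypot(P[...,0]-.497,P[...,1]-.1868); q=P[red(f['image'])&(r<.05)&(z<.2)]
    if len(q): print(n,'red',len(q),'z',np.percentile(q[:,2],[50,90,98]))
    m=(r>.035)&(r<.07)&(z<.148); v=f['image'][m].min(1)
    print(n,'plate z hist',np.histogram(z[m],np.arange(.05,.15,.006))[0])
E
python3 look.py rest
```

```text
clock: 9.62
position: [0.4972, 0.1881, 0.3018]
tool_rot: [3.142, -0.0, 0.876]
force: [-0.4, -0.4, 0.5]
grip_width: 0.0251
finger_force: 0.0
[0.4972 0.1881 0.3018] [ 3.142 -0.     0.876] w 0.025139776265303844 F [-0.4 -0.4  0.5] M [-0.04  0.07 -0.01]
scene red 29 z [0.15731081 0.17908289 0.18277276]
scene plate z hist [  0   0   0   0   0   0   0   0   0   0   0 216  63   0   0   0]
side red 137 z [0.15203196 0.15749597 0.15875267]
side plate z hist [  0   0   0   0   0   0   0   0   0   0   0 209   9   1   0   0]
```

The disc rests out of key as planned, with its plate at about 0.119 and its weight off the fingers. Now I turn it gently.

```bash
python3 -m creep '[[[-0.41,0,0,0,0,0,-0.06],[-0.41,0,0,0,0,0,-0.06],[-0.41,0,0,0,0,0,-0.06],[-0.41,0,0,0,0,0,-0.06],[-0.41,0,0,0,0,0,0],[-0.41,0,0,0,0,0,0]]]'; python3 look.py t1
```

```text
clock: 10.48
position: [0.4972, 0.1881, 0.3017]
tool_rot: [-3.142, -0.0, 1.114]
force: [0.4, 0.6, 0.4]
grip_width: 0.025
finger_force: 0.0
[0.4972 0.1881 0.3017] [-3.142 -0.     1.114] w 0.025002575003136854 F [0.4 0.6 0.4] M [0.01 0.03 0.  ]
scene red 42 z [0.14316985 0.14451946 0.14497888]
scene plate z hist [  0   0   0   0   0   0   0   0   1 155   5   0   0   0   0   0]
side red 126 z [0.14206507 0.14390183 0.14734605]
side plate z hist [  0   0   0   0   0   0   0   0   2 142   0   0   0   0   0   1]
```

It dropped: the plate top is at about 0.106 and the handle top at 0.143, under the rim. I'll release, lift and verify from above.

```bash
python3 -m creep '[[[0,0,0,0,0,0,0],[0,0,0,0,0,0,0],[0,0,0,0,0,0,0],[0,0,0,-1.5,0,0,0],[0,0,0,-3,0,0,0],[0,0,0,-4,0,0,0],[0,0,0,-4,0,0,0],[-1,0,0,-4,0,0,0],[-1,0,0,-4,0,0,0],[-1,0,0,-3.5,0,0,0],[-1,0,0,0,0,0,0],[-1,0,0,0,0,0,0]]]'; python3 look.py up
python3 - <<'E'
from h import *
from workcell import bot,vision
s=bot.observe(); f=vision.grab_frame('wrist'); P=wcloud(f,s['position'],s['tool_rot']); z=P[...,2]; r=np.hypot(P[...,0]-.497,P[...,1]-.187)
m=(r<.07)&red(f['image']); print('handle',np.percentile(z[m],[50,90,98]) if m.any() else None)
m=(r<.07)&(r>.035)&(z<.13); q=P[m]; A=np.c_[q[:,:2]-[.497,.187],np.ones(len(q))]; print('plate plane',len(q),np.linalg.lstsq(A,q[:,2],rcond=None)[0])
cv2.imwrite('pics/wrist_up.png',f['image'])
a=cv2.imread('pics/side_up.png'); cv2.imwrite('pics/upc.png',np.hstack([cv2.resize(a[60:220,170:290],(300,400)),cv2.resize(f['image'],(480,400))]))
print(s['qpos'])
E
```

```text
clock: 12.08
position: [0.4968, 0.1879, 0.5418]
tool_rot: [-3.142, 0.0, 1.116]
force: [-0.4, 0.1, 0.1]
grip_width: 0.0003
finger_force: 0.0
[0.4968 0.1879 0.5418] [-3.142  0.     1.116] w 0.0002863126570300375 F [-0.4  0.1  0.1] M [ 0.04  0.01 -0.02]
scene red 86 z [0.14305633 0.14472751 0.14602993]
scene plate z hist [  0   0   0   0   0   0   0   0   0 154   7   0   0   0   0   0]
side red 123 z [0.14183185 0.14343576 0.14406467]
side plate z hist [  0   0   0   0   0   0   0   0   1 153   0   0   0   0   0   0]
handle [0.14308745 0.14407537 0.14465385]
plate plane 6931 [-0.00060181  0.00140801  0.10636947]
[-0.47933568  0.24943637  0.0076932   1.65587564 -0.00202806  1.23753111
 -0.92620891]
```

View pics/upc.png

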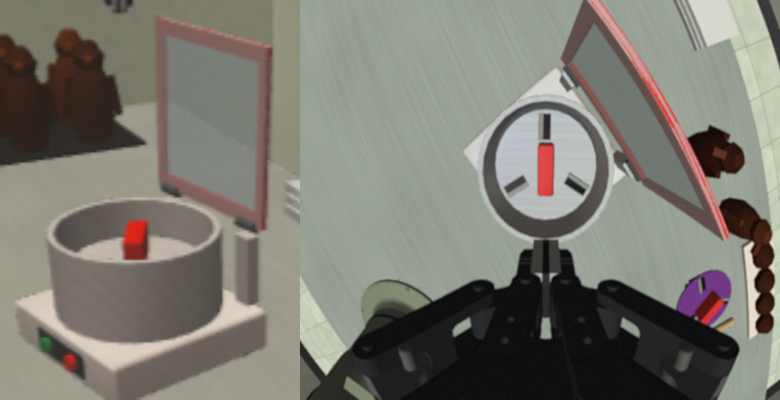

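The disc is home: its plate is level at 0.1064 (expected 0.106) and the handle top is at 0.143, below the 0.147 rim. In the picture the handle at (545,170) sits inside the chamber. Next is the lid. I turn the tool to yaw 102° so that tool y points along the machine's +x, then go over and behind it.

```bash
python3 -m creep '[[[-1,0,0,0,0,0,-0.133],[-1,0,0,0,0,0,-0.133],[-1,0,0,0,0,0,-0.133],[-1,0,0,0,0,0,-0.133],[-1,0,0,0,0,0,-0.133],[-1,0,0,0,0,0,0]]]'; python3 -m creep '[[[-1,0,3.5,0,0,0,0],[-1,0,3.5,0,0,0,0],[-1,0,3.5,0,0,0,0],[-1,0,3.5,0,0,0,0],[-1,0,3,0,0,0,0],[-1,0,0,0,0,0,0],[-1,0,0,2.5,0,0,0],[-1,0,0,2.5,0,0,0],[-1,0,0,1.9,0,0,0],[-1,0,0,0,0,0,0],[-1,0,0,0,0,0,0]]]'
python3 - <<'E'
from h import *
from workcell import bot
s=bot.observe(); p=np.array(s['position']); u=np.array([np.cos(.21),np.sin(.21)])
print('machine x,y',(p[:2]-[.497,.187])@u,(p[:2]-[.497,.187])@[-u[1],u[0]],'tip z',p[2]-.173,s['qpos'])
E
```

```text
clock: 12.98
position: [0.4972, 0.188, 0.5412]
tool_rot: [-3.141, 0.0, 1.78]
force: [0.3, -0.4, 1.1]
grip_width: -0.0001
finger_force: 0.0
clock: 14.35
position: [0.6633, 0.2236, 0.4737]
tool_rot: [3.141, -0.0, 1.78]
force: [1.0, 0.3, 0.2]
grip_width: -0.0002
finger_force: 0.0
machine x,y 0.17030088294577636 0.0010904952013362096 tip z 0.30071025016891023 [-0.3735108   0.59623213 -0.06240813  1.28763801  0.03690173  1.25790403
 -0.22758505]
```

```bash
python3 -m creep '[[[-1,0,-2,0,0,0,0],[-1,0,-2,0,0,0,0],[-1,0,-1.5,0,0,0,0],[-1,0,-1.5,0.1,0,0,0],[-1,0,-1.5,0.2,0,0,0],[-1,0,-1.5,0.2,0,0,0],[-1,0,-0.5,0.1,0,0,0],[-1,0,0,0,0,0,0]]]'; python3 -m creep '[[[-1,0,-1.5,0.6,0,0,0],[-1,0,-1.5,0.7,0,0,0],[-1,0,-1.1,0.7,0,0,0],[-1,0,-0.9,0.5,0,0,0],[-1,0,0,0,0,0,0]]]'
python3 look.py l1;  python3 - <<'E'
from h import *
f=dict(np.load('pics/side_l1.npz')); P=cloud(f); im=f['image']; z=P[...,2]; hsv=cv2.cvtColor(im,cv2.COLOR_BGR2HSV)
u=np.array([np.cos(.21),np.sin(.21)]); mx=(P[...,:2]-[.497,.187])@u; my=(P[...,:2]-[.497,.187])@[-u[1],u[0]]
m=(abs(my)<.11)&(mx<.14)&(mx>-.12)&(z>.16)&(z<.36)&((hsv[...,0]<15)|(hsv[...,0]>165))&(hsv[...,1]>70)
q=np.c_[mx[m]-.098,z[m]-.1475]; print(len(q),'theta',np.degrees(np.median(np.arctan2(q[:,1],-q[:,0]))),q.min(0),q.max(0))
E
```

```text
clock: 15.35
position: [0.5608, 0.2017, 0.4674]
tool_rot: [3.141, -0.0, 1.781]
force: [0.5, -0.3, 0.4]
grip_width: -0.0001
finger_force: 0.0
clock: 15.98
position: [0.5116, 0.1912, 0.4415]
tool_rot: [-3.141, 0.0, 1.781]
force: [0.4, 0.9, -0.1]
grip_width: 0.0001
finger_force: 0.0
[0.5116 0.1912 0.4415] [-3.141  0.     1.781] w 5.330573531698306e-05 F [ 0.4  0.9 -0.1] M [-0.01 -0.04  0.02]
scene plate z hist [  0   0   0   0   0   0   0   0   0 151   9   0   0   0   0   0]
side red 124 z [0.14198704 0.14363546 0.14436218]
side plate z hist [  0   0   0   0   0   0   0   0   0 164   0   0   0   0   0   0]
455 theta 50.679714083901004 [-0.14463243  0.01263839] [-0.00691697  0.20839143]
```

The lid is following, now at about 50°. I continue the arc down.

```bash
python3 -m creep '[[[-1,0,-1.1,0.9,0,0,0],[-1,0,-1,0.9,0,0,0],[-1,0,-1,0.9,0,0,0],[-1,0,-0.8,1.1,0,0,0],[-1,0,-0.8,1.2,0,0,0],[-1,0,-0.8,1.2,0,0,0],[-1,0,-0.4,1,0,0,0],[-1,0,-0.4,1,0,0,0],[-1,0,-0.4,1.1,0,0,0],[-1,0,0,0,0,0,0]]]';  python3 -m creep '[[[-1,0,-0.2,0.6,0,0,0],[-1,0,-0.2,0.5,0,0,0],[-1,0,0,0.4,0,0,0],[-1,0,0,0.2,0,0,0],[-1,0,0,0,0,0,0]]]'; python3 look.py l2
```

```text
clock: 17.32
position: [0.4459, 0.1771, 0.3479]
tool_rot: [-3.14, 0.0, 1.781]
force: [-0.0, -0.2, 0.5]
grip_width: 0.0002
finger_force: 0.0
clock: 17.95
position: [0.4424, 0.1764, 0.3316]
tool_rot: [-3.141, 0.0, 1.781]
force: [0.2, 0.6, 0.2]
grip_width: -0.0003
finger_force: 0.0
[0.4424 0.1764 0.3316] [-3.141  0.     1.781] w -0.00028543907537679336 F [0.2 0.6 0.2] M [ 0.01  0.   -0.02]
scene plate z hist [0 0 0 0 0 0 0 0 0 0 0 0 0 0 0 0]
side plate z hist [0 0 0 0 0 0 0 0 0 0 0 0 0 0 0 0]
```

```bash
python3 -m creep '[[[-1,0,0,0.15,0,0,0],[-1,0,0,0.15,0,0,0],[-1,0,0,0.1,0,0,0],[-1,0,0,0,0,0,0]]]'; python3 -m creep '[[[-1,0,0,0.1,0,0,0],[-1,0,0,0,0,0,0]]]'
```

```text
clock: 18.55
position: [0.4424, 0.1764, 0.3276]
tool_rot: [-3.141, 0.0, 1.781]
force: [0.4, -0.6, 0.3]
grip_width: 0.0002
finger_force: 0.0
clock: 18.8
position: [0.4424, 0.1764, 0.3269]
tool_rot: [3.142, -0.0, 1.781]
force: [-2.3, -0.7, 6.4]
grip_width: -0.0
finger_force: 3.4
```

```bash
python3 -m creep '[[[-1,0,0,0.05,0,0,0],[-1,0,0,0,0,0,0]]]'; python3 -m creep '[[[-1,0,0,0.05,0,0,0],[-1,0,0,0,0,0,0]]]'
```

```text
clock: 19.05
position: [0.4424, 0.1764, 0.3268]
tool_rot: [3.141, -0.0, 1.781]
force: [-4.6, -2.1, 16.2]
grip_width: 0.0004
finger_force: 8.5
clock: 19.3
position: [0.4424, 0.1764, 0.3267]
tool_rot: [3.141, -0.0, 1.781]
force: [-7.6, -2.5, 27.0]
grip_width: 0.0002
finger_force: 13.6
```

The force rises steeply without any motion, so the lid is on its stop. I back straight up and check.

```bash
python3 -m creep '[[[-1,0,0,-0.2,0,0,0],[-1,0,0,-1,0,0,0],[-1,0,0,-3,0,0,0],[-1,0,0,-4,0,0,0],[-1,0,0,-4,0,0,0],[-1,0,0,-4,0,0,0],[-1,0,0,-4,0,0,0],[-1,0,0,0,0,0,0],[-1,0,0,0,0,0,0]]]'; python3 look.py end
python3 - <<'E'
from h import *
from workcell import bot,vision
s=bot.observe(); f=vision.grab_frame('wrist'); cv2.imwrite('pics/wrist_end.png',f['image'])
u=np.array([np.cos(.21),np.sin(.21)])
for n,P,im in [('w',wcloud(f,s['position'],s['tool_rot']),f['image'])]+[(n,cloud(g),g['image']) for n in('scene','side') for g in [dict(np.load(f'pics/{n}_end.npz'))]]:
    hsv=cv2.cvtColor(im,cv2.COLOR_BGR2HSV); z=P[...,2]
    mx=(P[...,:2]-[.497,.187])@u; my=(P[...,:2]-[.497,.187])@[-u[1],u[0]]
    m=(abs(my)<.1)&(mx<.1)&(mx>-.1)&(z>.13)&(z<.2)&((hsv[...,0]<15)|(hsv[...,0]>165))&(hsv[...,1]>70)
    A=np.c_[mx[m],np.ones(m.sum())]; print(n,m.sum(),'slope,z0',np.linalg.lstsq(A,z[m],rcond=None)[0],np.percentile(z[m],[2,98]))
a=cv2.imread('pics/scene_end.png'); cv2.imwrite('pics/fin.png',np.hstack([cv2.resize(a,(460,345)),cv2.resize(cv2.imread('pics/side_end.png')[60:320,170:430],(340,345))]))
E
```

```text
clock: 20.42
position: [0.4422, 0.1763, 0.5275]
tool_rot: [-3.141, 0.0, 1.781]
force: [0.8, 0.1, 0.0]
grip_width: 0.0
finger_force: 0.0
[0.4422 0.1763 0.5275] [-3.141  0.     1.781] w 3.93241322253009e-05 F [0.8 0.1 0. ] M [-0.03 -0.01  0.02]
scene plate z hist [0 0 0 0 0 0 0 0 0 0 0 0 0 0 0 0]
side plate z hist [0 0 0 0 0 0 0 0 0 0 0 0 0 0 0 0]
w 7116 slope,z0 [-0.00083376  0.1540953 ] [0.15254302 0.15562432]
scene 1327 slope,z0 [-0.00505293  0.15419312] [0.14776297 0.15659544]
side 805 slope,z0 [0.00315788 0.15349971] [0.14898615 0.15554454]
```

View pics/fin.png

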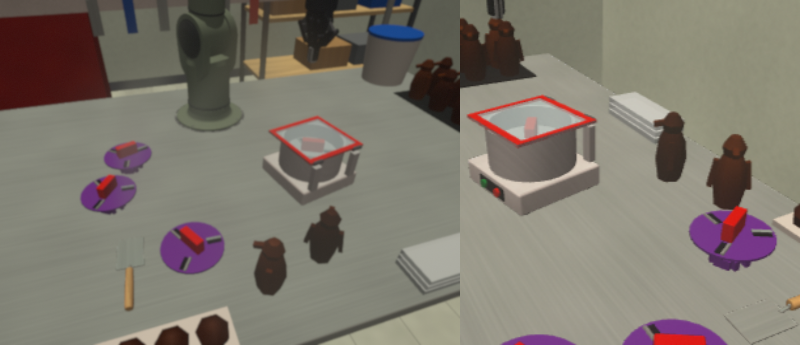

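The lid lies flat: its slope is about 0 and its top is at 0.154 (expected 0.1535). The disc shows underneath at scene (313,145), the figures and scraper are unmoved, and the arm is clear. I'm handing it in.

```bash
python3 -c "
from workcell import bot
print(bot.job_done())"
```

```text
the job is handed in; nothing more can be done
None
```

The white disc is keyed and fully home (handle top about 4 mm below the rim), the lid is closed flat, the arm is clear, the figures and scraper were not touched, and the job was handed in at about 20.5 s.

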